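# Unpack the new padlock and hang it up

## Task

Unpack the delivery: throw the foam block and the paper ball from the carton into the grey waste bin, and hang the new padlock by its shackle on the free hook of the wire panel, so that it hangs straight down and still. Leave the two padlocks already hanging, the mug and the spectacle case where they are.

Things in the scene. Friction and masses are not known exactly. Their poses are not given: they have to be found in the camera images.
- padlock: New closed brass padlock, about 0.45 kg, flat on the carton's floor under the foam, any yaw. Block 50 (x) by 60 (y) by 26 mm (z). Origin: centre of the block's underside; x points out to the shackle, z up. Shackle: 10 mm round bar at z = 13 mm, legs at y = +-20 mm, opening 30 mm wide, from x = 25 to 59 mm; outer end x = 69 mm. Either face may hang forward.
- padlock_bow (a point): Centre of the bar at the top of the padlock's bow: x = 64, y = 0, z = 13 mm in the padlock's frame. Hung properly it lies 8.5 mm above the middle line of the hook's prong.
- foam: White rigid foam packing block, 70 (x) by 50 (y) by 32 mm high, 12 g, origin at the centre of its underside; it starts lying flat on top of the padlock's block, 30 mm above the desk.
- paper_ball: Lump of crumpled white paper, 14 g, about 50 mm across in every direction and 48 mm high, origin at the middle of its underside; it starts on the floor at the carton's +x end, 5 mm or more from that end wall and 30 mm clear of the two long walls.
- carton: Open brown cardboard carton, fixed to the desk, outside 228 mm (x) by 178 mm (y) by 75 mm high, walls and floor 4 mm thick. Origin: centre of its underside.
- bin: Open square grey plastic waste bin, fixed, outside 150 x 150 mm, 110 mm high, walls and floor 4 mm. Origin: centre of its underside, on the desk.
- panel: Upright panel of steel wires 5 mm thick, fixed; 400 mm wide (along its y), 293 mm high, wires at its x = 0. Its front, with the hooks, looks along its -x. Two feet at its ends (y = +-200 mm), 6 mm high, reach 65 mm forward. Origin: on the desk under the panel's middle.
- hook_free: The one empty hook on the panel, dark steel. Origin: root of the prong, on its middle line, 200 mm above the desk, 4.5 mm in front of the wires. The round prong, 7 mm thick, runs level along -x for 66 mm, then turns up 45 degrees to its tip, 75 mm out and 9 mm up. Its clip is 22 mm wide, from 28 mm below to 38 mm above the prong. The three hooks are alike, 100 mm or more apart, in any order.
- lock_a: Padlock already hanging on another hook, leave it alone. Origin: centre of the bar at the top of its shackle, z up, x along its hook. Block 40 mm wide, 18 mm thick; its bottom is 62 mm below the origin.
- lock_b: Padlock already hanging on the third hook, leave it alone. Origin as lock_a. Block 46 mm wide, 20 mm thick; its bottom is 72 mm below the origin.
- mug: White mug standing upright, 78 mm across, 90 mm high, handle reaching about 35 mm out along its +y, origin at the centre of its underside. Leave it alone.
- case: Black spectacle case lying on the desk, 66 mm (x) by 155 mm (y) by 40 mm high, origin at the centre of its underside. Leave it alone.
Things that resemble listed ones, but are neither listed nor needed, are in the scene too. Several things have the shape of the paper_ball; the one meant has the colours described above.

How it is judged:
By the outcome, as a careful person would: the job done as asked, in the order asked, and still so for the second after the job is handed in, with the robot touching nothing.
It also fails if it takes over 72 s, if anything falls off the work surface, if the arm or the gripper's body presses on something with over 40 N, if the wrist force passes 120 N, or if a joint passes its speed limit or range.

## Robot

A 6-joint arm with a two-finger parallel gripper is mounted at the origin on the work surface. World frame = base frame: x ahead of the robot, y to its left, z up, the work surface at z = 0. Lengths are in m, angles in rad, forces in N, time in s.
With the tool pointing down it reaches from about 0.3 to 0.825 m from the base axis. Payload 5.4 kg.
Tool frame: the origin (TCP) lies on the centre line of the jaws, within the pads' length; the fingertips stand 17 mm ahead of it and the grasp point (between the pads) lies 2 mm behind it; x points along the fingers, z is the direction in which the jaws open and shut, and the axes are right-handed (so a half turn about x gives the same grasp; the last joint's range is limited). The gripper opens to 92 mm and grips with 3 to 60 N. Pads are 20 mm wide; open, the fingers measure 128 mm over their backs; the gripper's body (75 mm by 189 mm) begins 69 mm behind the grasp point.
Start: joints at [-1.442, 0.158, 1.597, -0, 1.386, -0.21], TCP at [0.191, -0.542, 0.232] pointing down, gripper open.
Joint ranges: [-2.91, 2.91], [-0.94, 2.29], [0.18, 2.7], [-1.29, 4.43], [0.17, 2.64], [-3, 3]. Speed limits (rad/s): [2.57, 2.57, 3.14, 3.14, 3.14, 3.14].

## Interface

Orientations are given as a unit quaternion [x, y, z, w].
In Python, from station import readout, optics, r, spotter gives the robot as it stands.
- The arm moves only by the tool carry_out, never from a script. Its argument "increments" is one flat list of numbers, 5 for each row, row after row: the shift along the tool's x, y, z in m, then the turn about the tool's x in rad, then the finger opening in m, from 0 to 0.0919. A call has 1 to 10 rows; each row shifts and turns the commanded pose from where the row before left it, along the tool's axes as they then stand; what a row does not reach is not made up. A row lasts 1/12 s, in which the tool goes at most 41.7 mm and 7.16 degrees, less where a joint would pass 70% of its speed; a pose out of reach is approached as far as the arm can. A call with a gripper value outside its range is refused whole. The fingers move at their own pace and stop on an object; "newtons" is the grip in N (left out, the last holds). Time passes only in rows, so rows that do not move let the fingers close. It gives the time, the measured TCP pose, the force and the opening at its end, in the units of the state.
- readout.observe(): the state, without advancing time (a new reading comes with each control period).
- optics.read_camera(name): name is "scene" or "top"; returns (picture, depth): 400x640x3 uint8, red, green, blue; 400x640 float32, m along the optical axis (not along the pixel's ray), 0 where there is no reading.
- optics.camera_info(name): a dict with "fx", "fy", "cx", "cy" (pixels), "k1" (the pictures are not rectified: a ray, as slopes to the right and down, at radius r is drawn at 1 + k1 r^2 times it, then the intrinsics apply), "R" (3x3) and "t" (3): a world point X has camera coordinates R X + t. Camera axes: x right, y down, z forward; pixel columns grow to the right and rows downward; lengths in m; the calibration is good to about 2 mm. A picture is of the moment at which its call begins. camera_info takes no time and is no camera call.
- r.sign_off(): hands the job in, once; it reports no verdict.
Trained networks look in the newest picture that a camera, given by its name, has taken for a name from the list of things; names that differ only in an ending like _2 or _b are one class to them, and where a whole thing is asked for, a point or a joint stands for the part that bears it (a point fixed in the world has none). Each returns a list of dicts, best first, with "confidence" (0 to 1); they miss things now and then, are a little off and sometimes report something else, mostly with a low value. They report only what shows in the picture. A call takes as long as a camera call. They do not tell look-alikes from the thing itself.
- spotter.boxes_of(camera, label): "location" ([x, y, z] in m, in world coordinates, good to about 4 mm: the middle of the surface that is visible of it).
- spotter.outline_of(camera, label): "region" (400x640 bool, what is visible of it).
- spotter.landmark_of(camera, label): "location" ([x, y, z] in m, in world coordinates, good to about 4 mm: a listed point, or the origin of a listed thing).
The state is a dict: "time_s": time; "joint_pos": joint angles; "joint_vel": joint speeds; "joint_efforts": joint torques, N m; "tool_pos": TCP position; "ee_rot": TCP orientation; "wrist_force": force on the tool from outside, world axes, zero at the start; "ft_torque": the same for the moment, N m; "opening": finger opening in m.
Only numpy, scipy, OpenCV 4.12 (cv2) and the standard library are available. Lean on these libraries where they do the work, as an engineer would, in place of code of your own. Each camera call takes 0.05 s, during which the arm holds its last target.

## Working session

There is one attempt and no reset: what is moved stays moved. The work goes in short steps, Python scripts to look and compute and a tool call to move; the robot and the scene stay as the last step left them, time stands still between calls to the robot, and variables do not carry over. Pictures are saved under pics/ and viewed, and the job is handed in when it is done.

Besides the shell and the picture viewer there is one more tool, called by a JSON object that holds its "name" and its "arguments", one argument or row to a line. carry_out: Moves the arm, as the interface text tells. Its arguments: {"type":"object","properties":{"increments":{"type":"array","items":{"type":"number"}},"newtons":{"type":"number"}},"required":["increments"]}

```bash
ls; mkdir -p pics; python3 - <<'E'
from station import readout, optics, r, spotter
import cv2,numpy as np
s=readout.observe()
for k,v in s.items(): print(k,np.round(v,4))
for c in ["scene","top"]:
    p,d=optics.read_camera(c); cv2.imwrite(f"pics/{c}0.png",p[:,:,::-1]); i=optics.camera_info(c); print(c,i)
    np.savez(f"/tmp/{c}0.npz",p=p,d=d)
    for n in ["padlock","foam","paper_ball","carton","bin","panel","hook_free","lock_a","mug","case"]:
        for q in spotter.landmark_of(c,n)[:4]: print(c,n,np.round(q["location"],3),round(q["confidence"],2))
print(readout.observe()["time_s"])
E
```

```text
pics
time_s 0.0
joint_pos [-1.4421  0.159   1.5982  0.      1.3862 -0.2101]
joint_vel [ 0.0002 -0.0002  0.0016  0.0009  0.      0.    ]
joint_efforts [ 1.50000e-03 -3.85568e+01 -3.22110e+01  7.03000e-02  3.80000e-02
 -2.00000e-04]
tool_pos [ 0.191  -0.5417  0.2306]
ee_rot [ 0.409   0.5776 -0.4081  0.5767]
wrist_force [-1.1427  0.8247 -0.5789]
ft_torque [-0.0064 -0.0283  0.0055]
opening 0.0921
scene {'fx': 434.1837392930039, 'fy': 434.1837392930039, 'cx': 309.5212551740672, 'cy': 193.2196143630782, 'k1': -0.06769569259026144, 'R': array([[-0.78148939,  0.62379365, -0.01248284],
       [ 0.51322456,  0.63133396, -0.58139314],
       [-0.35478851, -0.46075907, -0.81352701]]), 't': array([ 0.44943727, -0.18102939,  1.42180526])}
scene padlock [0.492 0.11  0.004] 0.56
scene foam [0.494 0.112 0.028] 0.64
scene foam [ 0.411 -0.372 -0.003] 0.26
scene paper_ball [ 0.707  0.157 -0.001] 0.78
scene paper_ball [0.602 0.116 0.007] 0.76
scene carton [0.529 0.117 0.002] 0.93
scene bin [ 0.47   0.428 -0.002] 0.68
scene panel [ 0.606 -0.341 -0.002] 0.86
scene hook_free [ 0.602 -0.348  0.2  ] 0.49
scen
[... 329 characters left out ...]
0736511573, 'k1': -0.08272351048655131, 'R': array([[ 0.01501143, -0.99976267, -0.01578778],
       [-0.99766502, -0.01392407, -0.06686274],
       [ 0.06662704,  0.01675462, -0.99763727]]), 't': array([-0.01147457,  0.5348083 ,  1.13788072])}
top padlock [0.493 0.107 0.006] 0.48
top paper_ball [0.71  0.037 0.003] 0.72
top paper_ball [0.709 0.153 0.002] 0.67
top paper_ball [0.607 0.121 0.008] 0.5
top bin [ 0.466  0.425 -0.   ] 0.9
top hook_free [ 0.603 -0.344  0.198] 0.58
top lock_a [ 0.519 -0.435  0.208] 0.55
top lock_a [ 0.613 -0.214  0.207] 0.44
top mug [ 0.61  -0.345 -0.002] 0.67
top mug [ 0.411 -0.375  0.002] 0.65
top mug [0.435 0.1   0.017] 0.37
top case [ 0.38  -0.257  0.002] 0.95
1.1
```

View pics/scene0.png

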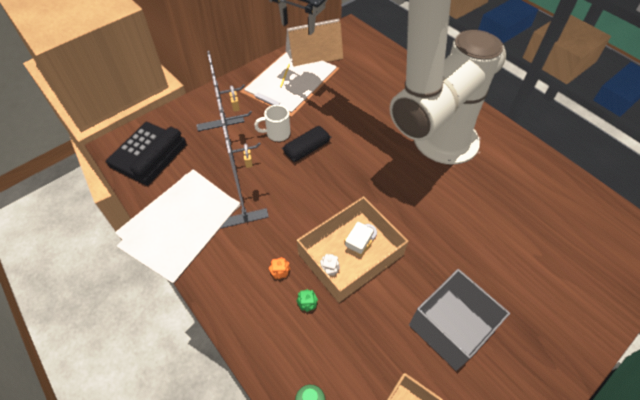

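View pics/top0.png

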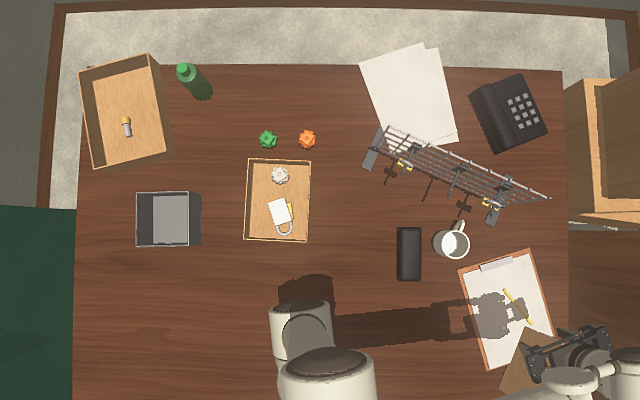

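The scene view shows the carton at about (352,248), with foam at (360,237) and the white ball at (330,264). The bin is at (460,318) and the panel runs from (210,60) to (245,215). In the top view the shackle sticks out of the foam at (285,230), and the green and orange balls are look-alikes. I'll zoom in next.

```bash
cat > h.py <<'E'
from station import readout, optics, r, spotter
import cv2,numpy as np
from scipy.spatial.transform import Rotation as Ro
def K(i): return np.array([[i["fx"],0,i["cx"]],[0,i["fy"],i["cy"]],[0,0,1]])
def cloud(c,d):
    i=optics.camera_info(c); v,u=np.mgrid[0:400,0:640]
    # distortion (1+k1 r^2) = cv2 model
    pts=np.stack([u,v],-1).reshape(-1,1,2).astype(float)
    n=cv2.undistortPointsIter(pts,K(i),np.array([i["k1"],0,0,0,0.]),None,None,(3,40,1e-9)).reshape(400,640,2)
    X=np.concatenate([n,np.ones((400,640,1))],-1)*d[...,None]
    return (X-i["t"])@i["R"]
def proj(c,P):
    i=optics.camera_info(c)
    return cv2.projectPoints(np.atleast_2d(P).astype(float),cv2.Rodrigues(i["R"])[0],i["t"],K(i),np.array([i["k1"],0,0,0,0.]))[0].reshape(-1,2)
def crop(p,u0,u1,v0,v1,f,name):
    cv2.imwrite(name,cv2.resize(p[v0:v1,u0:u1,::-1],None,fx=f,fy=f,interpolation=cv2.INTER_CUBIC))
def shot(c):
    p,d=optics.read_camera(c); return p,d
E
python3 - <<'E'
from h import *
S=np.load("/tmp/scene0.npz");T=np.load("/tmp/top0.npz")
crop(S["p"],195,285,45,235,3,"pics/s_panel.png")
crop(T["p"],350,560,110,240,3.8,"pics/t_panel.png")
crop(T["p"],235,320,150,250,6,"pics/t_cart.png")
crop(S["p"],290,415,190,310,5,"pics/s_cart.png")
for c,D in (("scene",S),("top",T)):
    X=cloud(c,D["d"]); z=X[...,2]
    ok=D["d"]>0
    # carton walls top
    m=ok&(abs(z-0.075)<0.004)&(abs(X[...,0]-.53)<.16)&(abs(X[...,1]-.117)<.13)
    print(c,"cart rim",cv2.minAreaRect(X[m][:,:2].astype(np.float32)*1000), np.ptp(X[m],0))
    m=ok&(abs(z-0.110)<0.005)&(abs(X[...,0]-.47)<.13)&(abs(X[...,1]-.425)<.13)
    print("bin rim",cv2.minAreaRect(X[m][:,:2].astype(np.float32)*1000))
    m=ok&(abs(z-0.062)<0.005)&(abs(X[...,0]-.5)<.09)&(abs(X[...,1]-.11)<.07)
    print("foam",m.sum(),cv2.minAreaRect(X[m][:,:2].astype(np.float32)*1000),np.median(z[m]))
    m=ok&(z>0.015)&(z<.06)&(abs(X[...,0]-.605)<.035)&(abs(X[...,1]-.12)<.05)
    print("ball",m.sum(),X[m].min(0),X[m].max(0),X[m].mean(0))
    m=ok&(z>0.28)&(z<.31)&(abs(X[...,0]-.6)<.25)&(X[...,1]<-.05)&(X[...,0]>.4)
    q=X[m][:,:2]; print("panel top",m.sum(),np.polyfit(q[:,1],q[:,0],1),q[q[:,1].argmin()],q[q[:,1].argmax()])
    for n in [(.602,-.347,.2),(.52,-.436,.205),(.614,-.215,.208)]: print(proj(c,n))
E
```

```text
scene cart rim ((528.3670654296875, 119.22840118408203), (180.1341094970703, 230.77706909179688), 87.97472381591797) [0.23133668 0.18630102 0.00790854]
bin rim ((468.9521484375, 427.9075012207031), (154.83956909179688, 150.1365966796875), 3.315837860107422)
foam 492 ((475.91375732421875, 106.46278381347656), (135.16709899902344, 121.88703155517578), 88.33580017089844) 0.06098719463020727
ball 315 [0.57953252 0.07012387 0.01562564] [0.63997564 0.14600168 0.05954067] [0.60764317 0.12179391 0.04380543]
panel top 167 [0.43613055 0.7556315 ] [ 0.52901393 -0.52691448] [ 0.68835312 -0.15557102]
[[223.48871116 118.85751086]]
[[230.96870994  88.49210241]]
[[245.67305347 146.38641494]]
top cart rim ((527.2340087890625, 115.2394027709961), (178.6439208984375, 228.42620849609375), 88.13916015625) [0.23176565 0.18528848 0.00793479]
bin rim ((468.5906677246094, 425.32012939453125), (151.15672302246094, 152.97421264648438), 2.24503231048584)
foam 437 ((473.0487976074219, 106.3311767578125), (121.86662292480469, 60.53452682495117), 6.517992973327637) 0.06188611814776324
ball 334 [0.57676474 0.07020204 0.0152286 ] [0.63995648 0.16824181 0.05950579] [0.60872547 0.11418746 0.04440389]
panel top 382 [0.42860397 0.75218303] [ 0.52750312 -0.5293644 ] [ 0.68416982 -0.15715624]
[[458.35920878 168.53742196]]
[[494.97470339 202.04593969]]
[[405.91441095 162.32298883]]
```

View pics/s_panel.png

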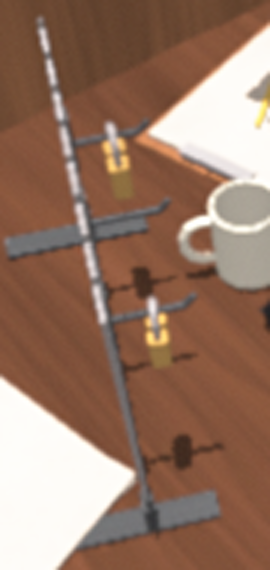

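View pics/t_panel.png

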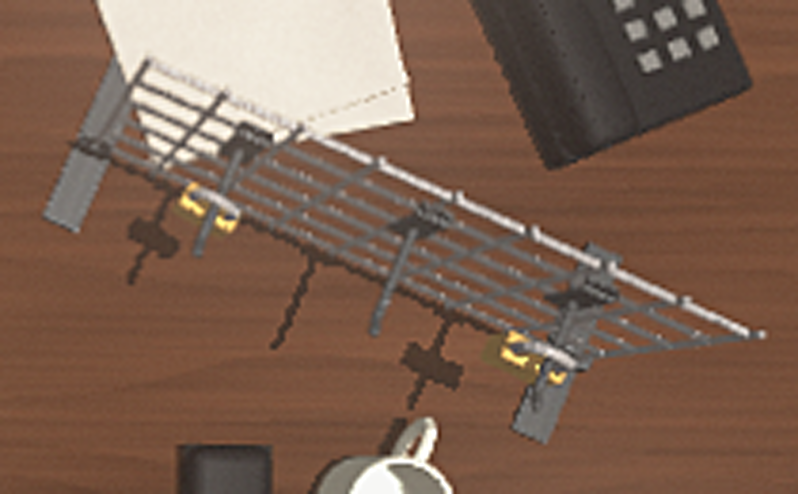

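View pics/t_cart.png

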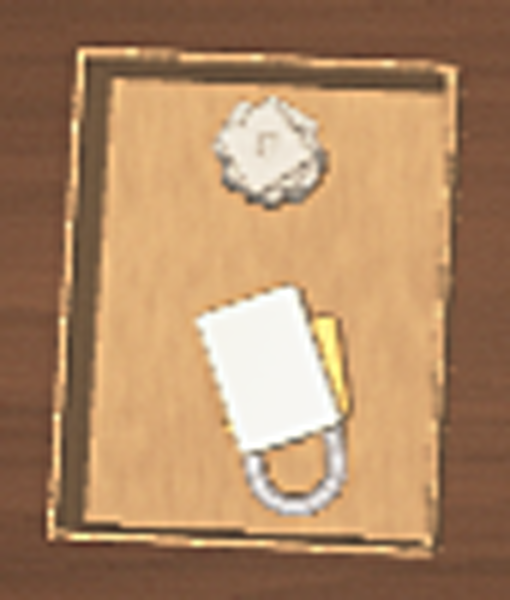

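View pics/s_cart.png

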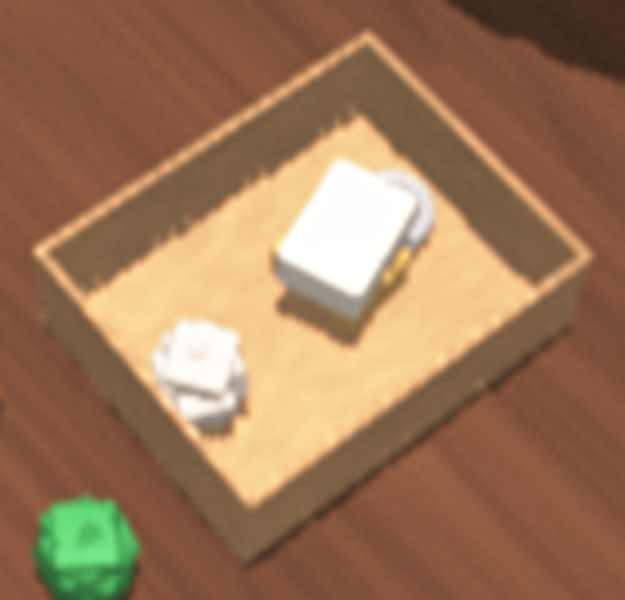

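```bash
python3 - <<'E'
from h import *
for c in ("top","scene"):
    D=np.load(f"/tmp/{c}0.npz"); X=cloud(c,D["d"]); z=X[...,2]; p=D["p"].astype(int)
    b=(p.min(-1)>150)&(p.max(-1)-p.min(-1)<40)&(D["d"]>0)
    m=b&(abs(z-.062)<.006)&(X[...,0]<.55)&(X[...,0]>.42)&(abs(X[...,1]-.11)<.06)
    print(c,m.sum(),cv2.minAreaRect(X[m][:,:2].astype(np.float32)*1000),X[m].mean(0))
    m=b&(z>.012)&(abs(X[...,0]-.605)<.04)&(abs(X[...,1]-.118)<.045)
    print("ball",m.sum(),X[m].min(0),X[m].max(0),X[m].mean(0))
s=readout.observe(); R=Ro.from_quat(s["ee_rot"]).as_matrix(); print(np.round(R,3)) 
print(spotter.landmark_of("top","foam"))
E
```

```text
top 415 ((495.216552734375, 109.34215545654297), (67.71525573730469, 48.29264831542969), 19.720781326293945) [0.4953599  0.10922399 0.06201689]
ball 194 [0.57676474 0.09138451 0.03507185] [0.62416982 0.138418   0.05906304] [0.600752   0.11310539 0.04947922]
scene 430 ((496.4591369628906, 113.0457763671875), (71.29237365722656, 50.24517059326172), 18.956130981445312) [0.49777867 0.11423508 0.06058647]
ball 257 [0.57953252 0.0955116  0.02808795] [0.62489053 0.14600168 0.05610118] [0.60544852 0.12256897 0.04607222]
[[ 0.     0.943  0.332]
 [ 0.     0.332 -0.943]
 [-1.     0.    -0.   ]]
[]
```

{"name": "carry_out", "arguments": {
  "increments": [0, 0.025, -0.0257, 0, 0.085, 0, 0.025, -0.0257, 0, 0.085, 0, 0.025, -0.0257, 0, 0.085, 0, 0.025, -0.0257, 0, 0.085, 0, 0.025, -0.0257, 0, 0.085, 0, 0.025, -0.0257, 0, 0.085, 0, 0.025, -0.0257, 0, 0.085, 0, 0.025, -0.0257, 0, 0.085, 0, 0.025, -0.0257, 0, 0.085, 0, 0.025, -0.0257, 0, 0.085],
  "newtons": 10
}}

```text
time_s: 1.98
tool_pos: [0.3418, -0.2153, 0.2318]
ee_rot: [0.409, 0.577, -0.409, 0.577]
wrist_force: [0.1, -0.8, -0.2]
opening: 0.0848
```

{"name": "carry_out", "arguments": {
  "increments": [0, 0.025, -0.0257, 0, 0.08, 0, 0.025, -0.0257, 0, 0.08, 0, 0.025, -0.0257, 0, 0.08, 0, 0.025, -0.0257, 0, 0.08, 0, 0.025, -0.0257, 0, 0.08, 0, 0.025, -0.0257, 0, 0.08, 0, 0.025, -0.0257, 0, 0.08, 0.02, 0.025, -0.0257, 0, 0.08, 0.02, 0.025, -0.0257, 0, 0.08, 0.02, 0.025, -0.0257, 0, 0.08]
}}

```text
time_s: 2.82
tool_pos: [0.4927, 0.1106, 0.1714]
ee_rot: [0.409, 0.577, -0.408, 0.578]
wrist_force: [0.4, -0.6, 0.3]
opening: 0.0801
```

{"name": "carry_out", "arguments": {
  "increments": [0.03, 0.003, 0.001, 0, 0.08, 0.03, 0, 0, 0, 0.08, 0.03, 0, 0, 0, 0.08, 0.02, 0, 0, 0, 0.08, 0.009, 0, 0, 0, 0.08, 0, 0, 0, 0, 0.03, 0, 0, 0, 0, 0.03, 0, 0, 0, 0, 0.03, 0, 0, 0, 0, 0.03, 0, 0, 0, 0, 0.03]
}}

```text
time_s: 3.65
tool_pos: [0.4963, 0.1087, 0.0542]
ee_rot: [0.409, 0.576, -0.408, 0.578]
wrist_force: [-0.5, -0.0, 1.5]
opening: 0.0498
```

{"name": "carry_out", "arguments": {
  "increments": [-0.02, 0, 0, 0, 0.03, -0.03, 0, 0, 0, 0.03, -0.035, 0, 0, 0, 0.03, -0.035, 0, 0, 0, 0.03, -0.01, 0.008, -0.031, 0, 0.03, 0, 0.008, -0.031, 0, 0.03, 0, 0.008, -0.031, 0, 0.03, 0, 0.008, -0.031, 0, 0.03, 0, 0.008, -0.031, 0, 0.03, 0, 0.008, -0.031, 0, 0.03]
}}

```text
time_s: 4.48
tool_pos: [0.4784, 0.3017, 0.1836]
ee_rot: [0.409, 0.577, -0.408, 0.577]
wrist_force: [0.9, 0.1, 0.9]
opening: 0.0498
```

{"name": "carry_out", "arguments": {
  "increments": [0, 0.008, -0.031, 0, 0.03, 0, 0.008, -0.031, 0, 0.03, 0, 0.008, -0.031, 0, 0.03, 0, 0.008, -0.031, 0, 0.03, 0.03, 0, 0, 0, 0.03, 0.03, 0, 0, 0, 0.03, 0.01, 0, 0, 0, 0.03, 0, 0, 0, 0, 0.03]
}}

```text
time_s: 5.15
tool_pos: [0.4653, 0.4263, 0.1094]
ee_rot: [0.406, 0.578, -0.411, 0.576]
wrist_force: [-0.1, -0.6, -0.8]
opening: 0.05
```

{"name": "carry_out", "arguments": {
  "increments": [0, 0, 0, 0, 0.07, 0, 0, 0, 0, 0.07, 0, 0, 0, 0, 0.07, -0.02, 0, 0, 0, 0.07, -0.035, 0, 0, 0, 0.07, -0.035, 0, 0, 0, 0.07]
}}

```text
time_s: 5.65
tool_pos: [0.4671, 0.4272, 0.204]
ee_rot: [0.408, 0.577, -0.409, 0.577]
wrist_force: [0.8, 0.3, 0.3]
opening: 0.0702
```

```bash
python3 - <<'E'
from h import *
for c in ("top","scene"):
    p,d=shot(c); np.savez(f"/tmp/{c}1.npz",p=p,d=d)
    for q in spotter.landmark_of(c,"padlock")+spotter.landmark_of(c,"padlock_bow"): print(c,np.round(q["location"],3),round(q["confidence"],2))
    X=cloud(c,d);z=X[...,2];q=p.astype(int)
    m=(d>0)&(z>.012)&(abs(X[...,0]-.605)<.034)&(abs(X[...,1]-.118)<.045)&(q.max(-1)-q.min(-1)<50)&(q.min(-1)>100)
    print("ball",m.sum(),X[m].min(0),X[m].max(0),X[m].mean(0))
p=np.load("/tmp/top1.npz")["p"]; crop(p,120,330,140,260,3.8,"pics/t1.png")
p=np.load("/tmp/scene1.npz")["p"]; crop(p,290,520,190,370,3.3,"pics/s1.png")
E
```

```text
top [0.496 0.109 0.006] 0.73
top [0.434 0.098 0.02 ] 0.79
ball 239 [0.57670165 0.0892756  0.02471823] [0.62437416 0.13843848 0.05680966] [0.59908701 0.11262963 0.0471153 ]
scene [0.495 0.111 0.003] 0.92
scene [ 0.606 -0.339  0.001] 0.7
scene [0.43  0.096 0.016] 0.62
scene [0.496 0.11  0.002] 0.26
ball 280 [0.57834584 0.09584966 0.01558511] [0.62500415 0.1453944  0.05603027] [0.60610299 0.12337429 0.04506613]
```

View pics/t1.png

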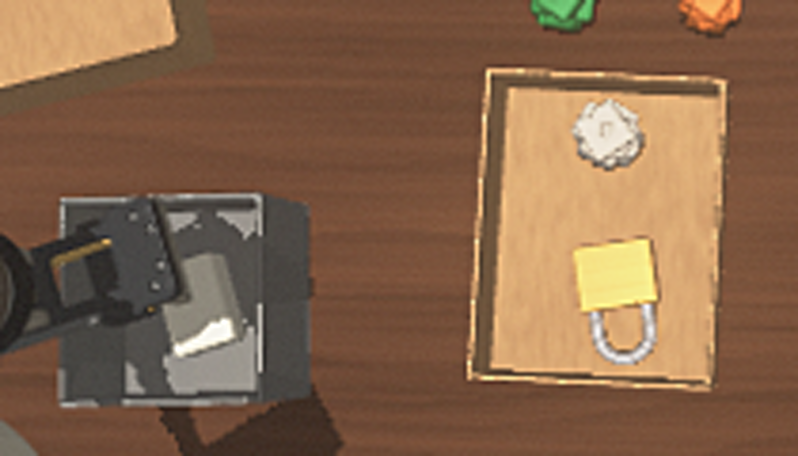

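View pics/s1.png

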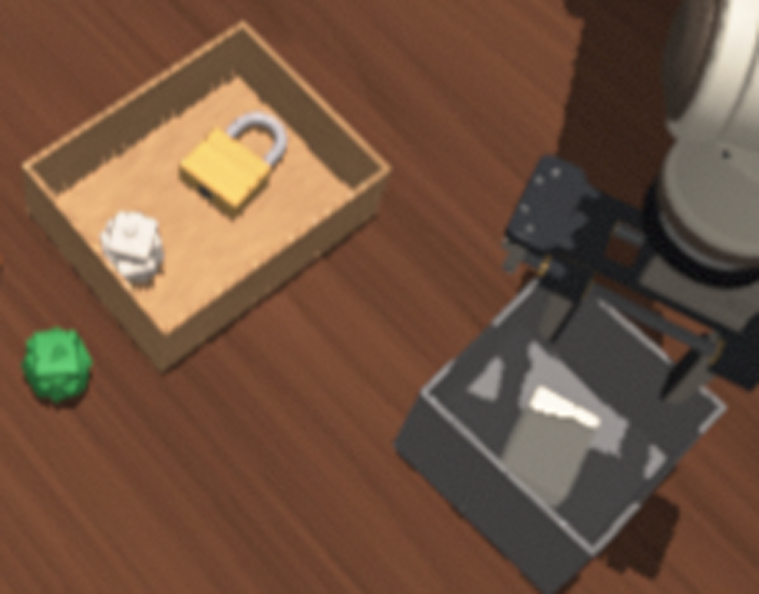

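Foam lies in the bin at about (200,320) in the top crop, and the padlock is uncovered at (615,275). The paper ball is next.

{"name": "carry_out", "arguments": {
  "increments": [0, 0.0023, 0.0337, 0, 0.08, 0, 0.0023, 0.0337, 0, 0.08, 0, 0.0023, 0.0337, 0, 0.08, 0, 0.0023, 0.0337, 0, 0.08, 0, 0.0023, 0.0337, 0, 0.08, 0, 0.0023, 0.0337, 0, 0.08, 0, 0.0023, 0.0337, 0, 0.08, 0, 0.0023, 0.0337, 0, 0.08, 0, 0.0023, 0.0337, 0, 0.08, 0, 0.0023, 0.0337, 0, 0.08]
}}

```text
time_s: 6.78
tool_pos: [0.6005, 0.1158, 0.2008]
ee_rot: [0.408, 0.578, -0.409, 0.576]
wrist_force: [0.2, 0.1, -1.0]
opening: 0.08
```

{"name": "carry_out", "arguments": {
  "increments": [0.03, 0, 0, 0, 0.08, 0.03, 0, 0, 0, 0.08, 0.03, 0, 0, 0, 0.08, 0, 0, 0, 0, 0.08]
}}

```text
time_s: 7.12
tool_pos: [0.5951, 0.117, 0.104]
ee_rot: [0.406, 0.581, -0.412, 0.572]
wrist_force: [-1.7, 0.4, -1.8]
opening: 0.0798
```

{"name": "carry_out", "arguments": {
  "increments": [0.025, 0.001, 0, 0, 0.08, 0.025, 0.001, 0, 0, 0.08, 0.015, 0, 0, 0, 0.08, 0.01, 0, 0, 0, 0.08, 0, 0, 0, 0, 0.08, 0, 0, 0, 0, 0.03, 0, 0, 0, 0, 0.03, 0, 0, 0, 0, 0.03, 0, 0, 0, 0, 0.03, 0, 0, 0, 0, 0.03]
}}

```text
time_s: 7.95
tool_pos: [0.6041, 0.1182, 0.0392]
ee_rot: [0.409, 0.576, -0.408, 0.578]
wrist_force: [0.1, -0.3, 3.5]
opening: 0.0553
```

{"name": "carry_out", "arguments": {
  "increments": [0, 0, 0, 0, 0.03, 0, 0, 0, 0, 0.03]
}}

```text
time_s: 8.12
tool_pos: [0.6041, 0.1182, 0.0391]
ee_rot: [0.409, 0.576, -0.408, 0.578]
wrist_force: [0.2, 0.0, 5.5]
opening: 0.0552
```

{"name": "carry_out", "arguments": {
  "increments": [0, 0, 0, 0, 0.08, 0, 0, 0, 0, 0.08, 0.01, 0, 0, 0, 0.08, 0, 0, 0, 0, 0.04, 0, 0, 0, 0, 0.03, 0, 0, 0, 0, 0.03, 0, 0, 0, 0, 0.03, 0, 0, 0, 0, 0.03]
}}

```text
time_s: 8.78
tool_pos: [0.6031, 0.1181, 0.0277]
ee_rot: [0.409, 0.577, -0.409, 0.577]
wrist_force: [0.2, -0.8, -1.1]
opening: 0.0547
```

{"name": "carry_out", "arguments": {
  "increments": [-0.025, 0, 0, 0, 0.03, -0.035, 0, 0, 0, 0.03, -0.035, 0, 0, 0, 0.03, -0.035, 0, 0, 0, 0.03, -0.025, 0, 0, 0, 0.03, 0, -0.0024, -0.0335, 0, 0.03, 0, -0.0024, -0.0335, 0, 0.03, 0, -0.0024, -0.0335, 0, 0.03, 0, -0.0024, -0.0335, 0, 0.03, 0, -0.0024, -0.0335, 0, 0.03]
}}

```text
time_s: 9.62
tool_pos: [0.5353, 0.2734, 0.183]
ee_rot: [0.409, 0.577, -0.408, 0.577]
wrist_force: [0.9, -0.3, -0.8]
opening: 0.0553
```

{"name": "carry_out", "arguments": {
  "increments": [0, -0.0024, -0.0335, 0, 0.03, 0, -0.0024, -0.0335, 0, 0.03, 0, -0.0024, -0.0335, 0, 0.03, 0, -0.0024, -0.0335, 0, 0.03, 0, -0.0024, -0.0335, 0, 0.03, 0.03, 0, 0, 0, 0.03, 0.03, 0, 0, 0, 0.03, 0.006, 0, 0, 0, 0.03, 0, 0, 0, 0, 0.03, 0, 0, 0, 0, 0.03]
}}

```text
time_s: 10.45
tool_pos: [0.4695, 0.426, 0.1174]
ee_rot: [0.409, 0.577, -0.409, 0.577]
wrist_force: [1.1, 0.5, 0.8]
opening: 0.0548
```

{"name": "carry_out", "arguments": {
  "increments": [0, 0, 0, 0, 0.075, 0, 0, 0, 0, 0.075, 0, 0, 0, 0, 0.075, -0.02, 0, 0, 0, 0.075, -0.035, 0, 0, 0, 0.075, -0.035, 0, 0, 0, 0.075]
}}

```text
time_s: 10.95
tool_pos: [0.4684, 0.4255, 0.2071]
ee_rot: [0.408, 0.577, -0.409, 0.577]
wrist_force: [-0.6, -0.2, 0.3]
opening: 0.0748
```

```bash
python3 - <<'E'
from h import *
print(readout.observe()["tool_pos"])
for c in ("top","scene"):
    p,d=shot(c); np.savez(f"/tmp/{c}2.npz",p=p,d=d)
p=np.load("/tmp/top2.npz")["p"]; crop(p,120,330,140,260,3.8,"pics/t2.png")
p=np.load("/tmp/scene2.npz")["p"]; crop(p,290,520,190,370,3.3,"pics/s2.png")
for c in ("top","scene"):
    D=np.load(f"/tmp/{c}2.npz"); X=cloud(c,D["d"]); q=D["p"].astype(int);z=X[...,2]
    ins=(D["d"]>0)&(abs(X[...,0]-.505)<.083)&(abs(X[...,1]-.117)<.075)&(X[...,0]<.55)
    m=ins&(abs(z-.03)<.004)&(q[...,0]-q[...,2]>90)&(q[...,0]>180)
    rc=cv2.minAreaRect(X[m][:,:2].astype(np.float32)*1000); print(c,"block",m.sum(),rc,X[m].mean(0))
    g=ins&(q.max(-1)-q.min(-1)<45)&(q.min(-1)>80)&(z>.008)
    print("shackle",g.sum(),X[g].mean(0),X[g].min(0),X[g].max(0)); v=X[g].mean(0)-X[m].mean(0); print("yaw",np.degrees(np.arctan2(v[1],v[0])),np.linalg.norm(v[:2]))
E
```

```text
[0.46839067 0.42551228 0.207142  ]
top block 315 ((494.8423767089844, 107.11731719970703), (48.9468879699707, 58.841495513916016), 9.647676467895508) [0.49465356 0.10739451 0.03025866]
shackle 110 [0.44644802 0.09931247 0.02134981] [0.42786909 0.07584657 0.01452555] [0.47162281 0.12628677 0.02609412]
yaw -170.48243175964978 0.04887835558432302
scene block 304 ((495.4118347167969, 111.53132629394531), (49.383750915527344, 58.75999069213867), 9.357473373413086) [0.49590545 0.11150206 0.02922179]
shackle 99 [0.44518392 0.10339525 0.01941426] [0.42792372 0.08113347 0.01234071] [0.46622243 0.12940335 0.02517571]
yaw -170.9192312422757 0.051365305418276254
```

View pics/t2.png

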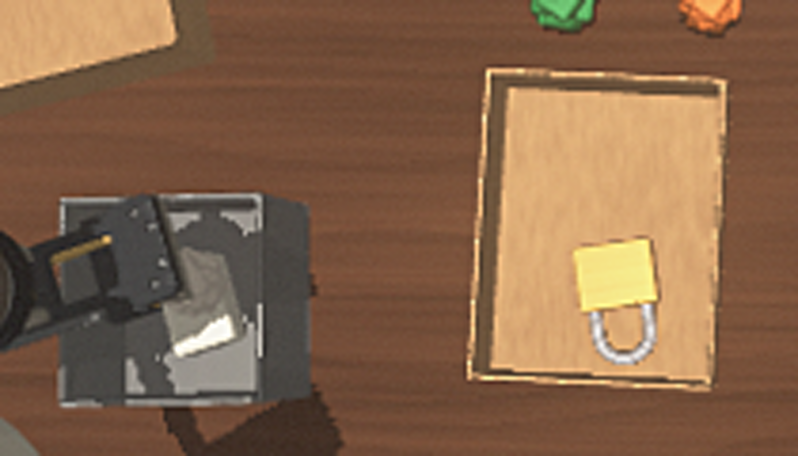

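View pics/s2.png

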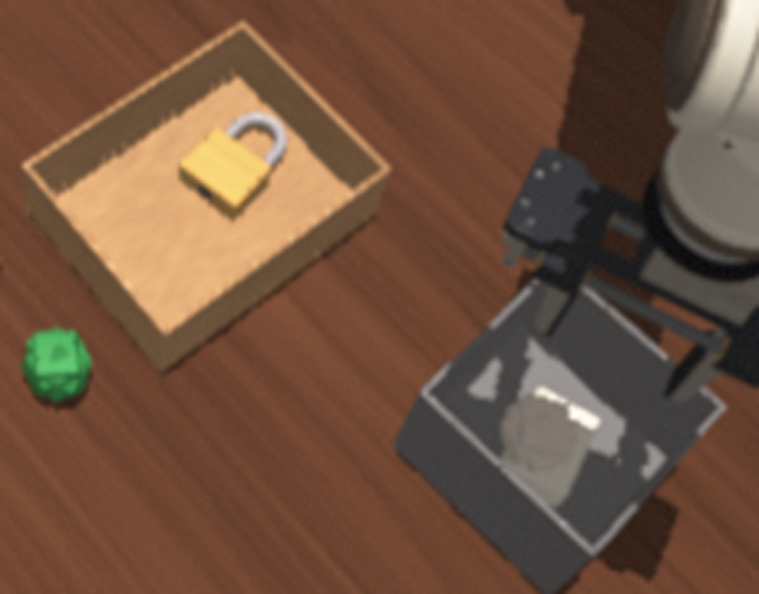

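Ball rests on the foam in the bin. The padlock block is at about (0.495, 0.109) with its shackle towards -170.5°. I'll grip the shackle legs across padlock y so it can swing down as it is lifted.

{"name": "carry_out", "arguments": {
  "increments": [0, -0.0125, 0.03, 0, 0.07, 0, -0.0125, 0.03, 0, 0.07, 0, -0.0125, 0.03, 0, 0.07, 0, -0.0125, 0.03, 0, 0.07, 0, -0.0125, 0.03, 0, 0.07, 0, -0.0125, 0.03, 0, 0.07, 0, -0.0125, 0.03, 0, 0.07, 0, -0.0125, 0.03, 0, 0.07, 0, -0.0125, 0.03, 0, 0.07, 0, -0.0125, 0.03, 0, 0.07]
}}

```text
time_s: 11.88
tool_pos: [0.4507, 0.1001, 0.207]
ee_rot: [0.409, 0.577, -0.408, 0.578]
wrist_force: [-0.1, 0.2, -0.2]
opening: 0.0701
```

{"name": "carry_out", "arguments": {
  "increments": [0.02, 0, 0, 0.086, 0.07, 0.03, 0, 0, 0.086, 0.07, 0.03, 0, 0, 0, 0.07, 0.01, 0, 0, 0, 0.07, 0, 0, 0, 0, 0.07, 0, 0, 0, 0, 0.07]
}}

```text
time_s: 12.38
tool_pos: [0.4512, 0.1017, 0.1173]
ee_rot: [0.457, 0.54, -0.456, 0.54]
wrist_force: [0.6, -0.3, 0.1]
opening: 0.0701
```

```bash
python3 - <<'E'
from h import *
s=readout.observe(); R=Ro.from_quat(s["ee_rot"]).as_matrix(); print(s["tool_pos"],np.degrees(np.arctan2(R[1,2],R[0,2])),R[2])
d=R.T@(np.array([.4497,.1015,.0235])-s["tool_pos"]); print(np.round(d,4))
E
```

```text
[0.45115595 0.10168841 0.11730352] -80.41508804728244 [-9.99999947e-01  3.22189020e-04  4.38315932e-05]
[ 0.0938 -0.0015 -0.0001]
```

{"name": "carry_out", "arguments": {
  "increments": [0.03, -0.0015, 0, 0, 0.07, 0.03, 0, 0, 0, 0.07, 0.02, 0, 0, 0, 0.07, 0.0125, 0, 0, 0, 0.07, 0, 0, 0, 0, 0.07, 0, 0, 0, 0, 0.04, 0, 0, 0, 0, 0.04, 0, 0, 0, 0, 0.04, 0, 0, 0, 0, 0.04, 0, 0, 0, 0, 0.04],
  "newtons": 12
}}

```text
time_s: 13.22
tool_pos: [0.451, 0.1015, 0.0258]
ee_rot: [0.457, 0.539, -0.456, 0.541]
wrist_force: [-0.3, 0.5, 6.4]
opening: 0.0491
```

{"name": "carry_out", "arguments": {
  "increments": [-0.004, 0, 0, 0, 0.04, -0.008, 0, 0, 0, 0.04, -0.008, 0, 0, 0, 0.04, -0.01, 0, 0, 0, 0.04, -0.01, 0, 0, 0, 0.04, -0.01, 0, 0, 0, 0.04, -0.01, 0, 0, 0, 0.04, -0.01, 0, 0, 0, 0.04, 0, 0, 0, 0, 0.04]
}}

```text
time_s: 13.97
tool_pos: [0.4506, 0.1013, 0.0963]
ee_rot: [0.457, 0.539, -0.456, 0.541]
wrist_force: [1.6, 0.0, -3.1]
opening: 0.0492
```

```bash
python3 - <<'E'
from h import *
p,d=shot("scene"); crop(p,290,420,150,300,4,"pics/s3.png")
p,d=shot("top"); crop(p,230,330,150,260,5,"pics/t3.png")
E
```

```text
(no output)
```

View pics/s3.png

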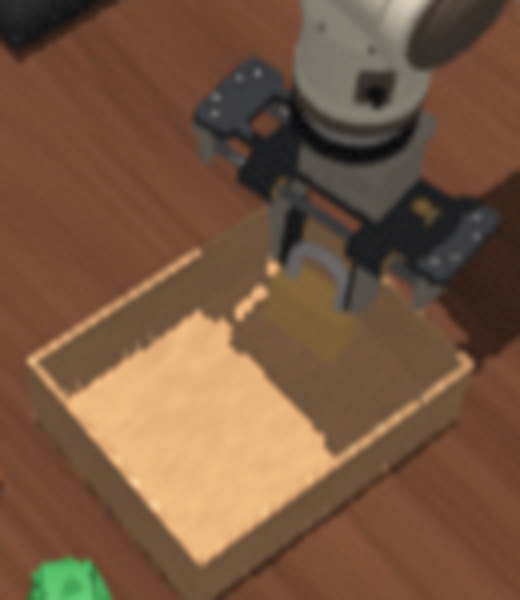

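View pics/t3.png

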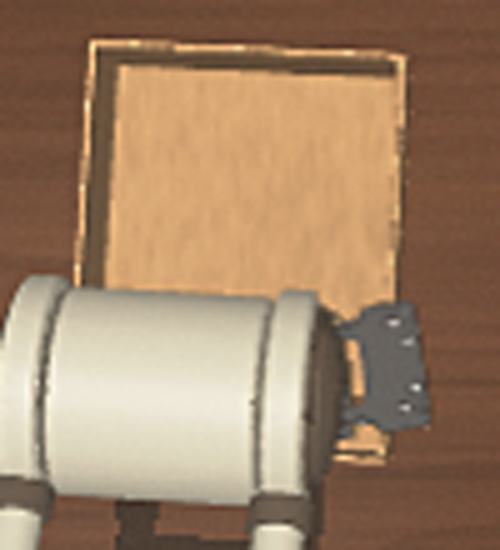

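The padlock has swung down and hangs upright between the fingers, with the bow at about (318,260) in the crop and the block below it.

{"name": "carry_out", "arguments": {
  "increments": [-0.01, 0, 0, 0, 0.04, -0.02, 0, 0, 0, 0.04, -0.025, 0, 0, 0, 0.04, -0.025, 0, 0, 0, 0.04, -0.025, 0, 0, 0, 0.04, -0.025, 0, 0, 0, 0.04, -0.015, 0, 0, 0, 0.04, -0.005, 0, 0, 0, 0.04, 0, 0, 0, 0, 0.04, 0, 0, 0, 0, 0.04]
}}

```text
time_s: 14.9
tool_pos: [0.4487, 0.1014, 0.243]
ee_rot: [0.456, 0.54, -0.457, 0.539]
wrist_force: [-0.7, 0.4, -5.4]
opening: 0.049
```

```bash
python3 - <<'E'
from h import *
s=readout.observe(); print(s["tool_pos"],s["wrist_force"],s["opening"])
p,d=shot("scene"); crop(p,290,420,100,250,4,"pics/s4.png"); np.savez("/tmp/scene4.npz",p=p,d=d)
for n in("padlock","padlock_bow"):
  for q in spotter.landmark_of("scene",n): print(n,np.round(q["location"],4),q["confidence"])
X=cloud("scene",d); q=p.astype(int)
t=s["tool_pos"]; m=(d>0)&(np.linalg.norm(X[...,:2]-t[:2],axis=-1)<.06)&(X[...,2]<t[2]-.03)&(X[...,2]>t[2]-.1)
print(m.sum()); Y=X[m]; print(Y.mean(0),Y.min(0),Y.max(0))
u,S,v=np.linalg.svd(Y-Y.mean(0),full_matrices=False); print(S/np.sqrt(len(Y)),v)
E
```

```text
[0.44871367 0.10139084 0.24303604] [-0.70035979  0.44479965 -5.44875825] 0.04900890435993264
padlock [ 0.4114 -0.3711 -0.0044] 0.34
padlock_bow [0.451  0.0987 0.2555] 0.75
294
[0.4617003  0.11064831 0.191704  ] [0.43810137 0.07585683 0.16502941] [0.47192345 0.13562617 0.21293831]
[0.01897492 0.01358428 0.00529789] [[-0.28835495  0.95751611  0.00378315]
 [-0.07582078 -0.02677155  0.996762  ]
 [ 0.95451696  0.28713442  0.08031933]]
```

View pics/s4.png

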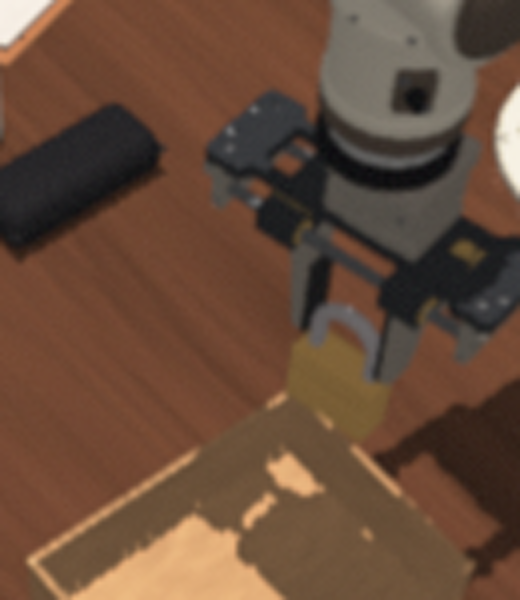

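```bash
python3 - <<'E'
from h import *
h=np.array([-.918,.397]); w=np.array([.397,.918])
for c in("scene","top"):
    D=np.load(f"/tmp/{c}0.npz"); X=cloud(c,D["d"]); z=X[...,2]
    P=X[...,:2]-np.array([.603,-.345]); a=P@h; b=P@w
    m=(D["d"]>0)&(abs(z-.202)<.012)&(a>.008)&(a<.09)&(abs(b)<.03)
    o=np.argsort(a[m]); print(c); print(np.round(np.c_[a[m],b[m],z[m]][o]*1000,1)[::2])
    # panel plane
    m=(D["d"]>0)&(z>.1)&(z<.31)&(abs(a)<.03)&(abs(b)<.25)
    q=np.c_[b[m],z[m]]; cf,*_=np.linalg.lstsq(np.c_[q,np.ones(len(q))],a[m],rcond=None); print("wire a=",cf, np.std(a[m]-np.c_[q,np.ones(len(q))]@cf))
    for n in ("hook_free","lock_a"):
        for k in range(2):
            pass
E
python3 - <<'E'
from h import *
for c in("scene","top"):
    p,d=shot(c)
    for n in("hook_free","lock_a","panel"):
        for q in spotter.landmark_of(c,n): print(c,n,np.round(q["location"],4),round(q["confidence"],2))
E
```

```text
scene
[[ 9.500e+00 -4.000e-01  1.986e+02]
 [ 1.220e+01  3.400e+00  2.014e+02]
 [ 1.340e+01 -3.100e+00  2.027e+02]
 [ 1.550e+01  5.000e-01  2.017e+02]
 [ 1.760e+01  2.000e+00  1.987e+02]
 [ 1.880e+01 -1.000e+00  2.032e+02]
 [ 2.150e+01 -6.000e-01  2.029e+02]
 [ 2.430e+01 -1.700e+00  2.011e+02]
 [ 2.700e+01  2.000e-01  2.021e+02]
 [ 2.910e+01  1.900e+00  1.993e+02]
 [ 3.020e+01  0.000e+00  2.049e+02]
 [ 3.240e+01  0.000e+00  2.004e+02]
 [ 3.500e+01  3.100e+00  2.026e+02]
 [ 3.780e+01  2.800e+00  2.015e+02]
 [ 4.050e+01  3.100e+00  2.011e+02]
 [ 4.180e+01 -3.500e+00  2.022e+02]
 [ 4.380e+01  4.000e-01  2.015e+02]
 [ 4.600e+01  2.400e+00  1.989e+02]
 [ 4.730e+01 -4.600e+00  1.998e+02]
 [ 4.980e+01  1.700e+00  2.050e+02]
 [ 5.250e+01  1.300e+00  2.039e+02]
 [ 5.530e+01 -4.000e-01  2.015e+02]
 [ 5.740e+01  3.800e+00  2.009e+02]
 [ 5.860e+01 -4.000e-01  2.044e+02]
 [ 6.070e+01  1.400e+00  2.017e+02]
 [ 6.290e+01  2.100e+00  1.979e+02]
 [ 6.390e+01  2.700e+00  2.059e+02]
 [ 6.670e+01  2.100e+00  2.045e+02]
 [ 6.900e+01  1.400e+00  1.994e+02]
 [ 7.000e+01  9.000e-01  2.064e+02]
 [ 7.210e+01  
[... 1414 characters left out ...]
 2.022e+02]
 [ 6.890e+01 -4.100e+00  2.049e+02]
 [ 7.240e+01 -3.500e+00  2.114e+02]
 [ 7.320e+01 -7.200e+00  2.093e+02]
 [ 7.730e+01 -4.800e+00  2.136e+02]
 [ 7.930e+01 -6.000e+00  2.125e+02]]
wire a= [ 0.00032948  0.00381666 -0.00132693] 0.004780364095117273
scene hook_free [ 0.6018 -0.3497  0.2003] 0.47
scene hook_free [ 0.3804 -0.2613 -0.0012] 0.3
scene lock_a [ 0.5227 -0.4385  0.2072] 0.44
scene panel [ 0.6041 -0.3385 -0.0018] 0.7
scene panel [ 0.5997 -0.3464  0.1979] 0.66
scene panel [0.4499 0.0975 0.2548] 0.64
top hook_free [ 0.6025 -0.346   0.1968] 0.45
top lock_a [ 0.6113 -0.2161  0.2075] 0.57
top lock_a [ 0.5208 -0.4332  0.2087] 0.56
top panel [ 6.095e-01 -3.429e-01 -3.000e-04] 0.66
```

{"name": "carry_out", "arguments": {
  "increments": [0, 0, 0.01, 0, 0.04, 0, 0, 0.02, 0, 0.04, 0, 0, 0.03, 0, 0.04, 0, 0, 0.035, 0, 0.04, 0, 0, 0.035, 0, 0.04, 0, 0, 0.035, 0, 0.04, 0, 0, 0.035, 0, 0.04, 0, -0.002, 0.035, 0, 0.04, 0, -0.002, 0.035, 0, 0.04, 0, -0.002, 0.035, 0, 0.04],
  "newtons": 20
}}

```text
time_s: 16.28
tool_pos: [0.4937, -0.203, 0.2441]
ee_rot: [0.457, 0.54, -0.457, 0.54]
wrist_force: [0.5, -0.8, -4.4]
opening: 0.0493
```

{"name": "carry_out", "arguments": {
  "increments": [0, -0.004, 0.035, 0, 0.04, 0, -0.004, 0.03, 0, 0.04, 0, -0.004, 0.02, 0, 0.04, 0.004, -0.002, 0.013, 0, 0.04, 0.006, 0, 0, 0.1, 0.04, 0.006, 0, 0, 0.12, 0.04, 0.006, 0, 0, 0.12, 0.04, 0.004, 0, 0, 0.12, 0.04, 0, 0, 0, 0.116, 0.04, 0, 0, 0, 0, 0.04]
}}

```text
time_s: 17.12
tool_pos: [0.4961, -0.299, 0.2172]
ee_rot: [-0.592, -0.388, 0.592, -0.387]
wrist_force: [0.0, -0.3, -4.7]
opening: 0.0488
```

```bash
cat > m.py <<'E'
from h import *
import sys
tag=sys.argv[1]; tgt=np.array(eval(sys.argv[2])) if len(sys.argv)>2 else None
s=readout.observe(); R=Ro.from_quat(s["ee_rot"]).as_matrix(); t=s["tool_pos"]
print("tcp",np.round(t,4),"yaw z",np.degrees(np.arctan2(R[1,2],R[0,2])),"op",s["opening"],"F",s["wrist_force"],"j",np.round(s["joint_pos"],2),s["time_s"])
if tgt is not None: print("delta tool",np.round(R.T@(tgt-t),4))
for c in("scene","top"):
    p,d=shot(c); np.savez(f"/tmp/{c}_{tag}.npz",p=p,d=d)
    i=proj(c,t)[0].astype(int); i=np.clip(i,[60,50],[579,349]); crop(p,i[0]-60,i[0]+60,i[1]-50,i[1]+50,6,f"pics/{c}_{tag}.png")
    for n in("padlock_bow","hook_free"):
        for q in spotter.landmark_of(c,n): print(c,n,np.round(q["location"],4),round(q["confidence"],2))
E
python3 m.py a "[.4956,-.2997,.2175]"
```

```text
tcp [ 0.4961 -0.299   0.2172] yaw z -113.58855214478668 op 0.04875305951771121 F [ 0.00587007 -0.34542097 -4.68412622] j [-0.75  0.18  1.6   0.    1.36  1.23] 17.1167
delta tool [-0.0003 -0.0002  0.0008]
scene padlock_bow [ 0.4976 -0.3029  0.2261] 0.59
scene hook_free [ 0.602  -0.3485  0.1972] 0.64
```

View pics/scene_a.png

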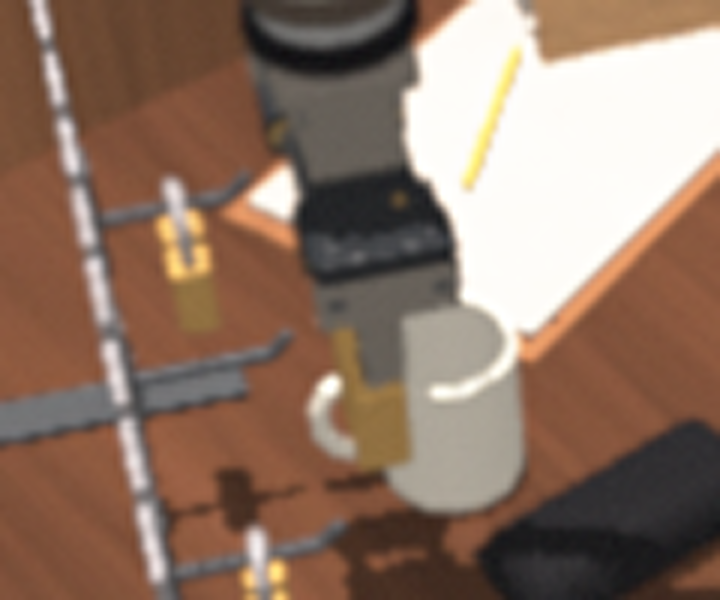

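View pics/top_a.png

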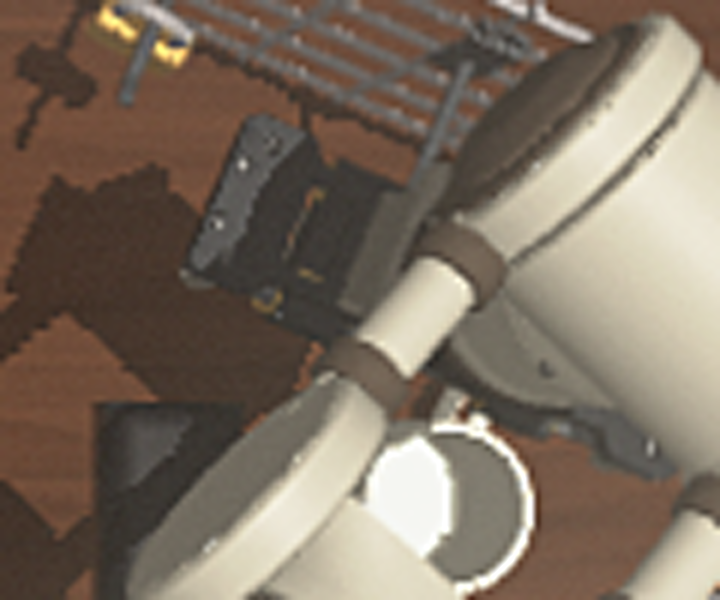

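{"name": "carry_out", "arguments": {
  "increments": [0, 0.005, 0.0005, 0, 0.04, 0, 0.008, 0, 0, 0.04, 0, 0.008, 0, 0, 0.04, 0, 0.008, 0, 0, 0.04, 0, 0.007, 0, 0, 0.04, 0, 0.005, 0, 0, 0.04]
}}

```text
time_s: 17.92
tool_pos: [0.535, -0.3166, 0.218]
ee_rot: [0.591, 0.388, -0.591, 0.388]
wrist_force: [-0.1, -0.0, -4.1]
opening: 0.0489
```

{"name": "carry_out", "arguments": {
  "increments": [0, 0.004, 0, 0, 0.04, 0, 0.006, 0, 0, 0.04, 0, 0.006, 0, 0, 0.04, 0, 0.006, 0, 0, 0.04, 0, 0.004, 0, 0, 0.04, 0, 0, 0, 0, 0.04]
}}

```text
time_s: 18.42
tool_pos: [0.5585, -0.3268, 0.2181]
ee_rot: [0.591, 0.388, -0.591, 0.388]
wrist_force: [-0.3, 0.4, -4.8]
opening: 0.0488
```

```bash
python3 m.py b "[.5571,-.3262,.1985]"
```

```text
tcp [ 0.5585 -0.3268  0.2181] yaw z -113.43919826511099 op 0.04883707745896722 F [-0.26920038  0.44619908 -4.75734013] j [-0.72  0.35  1.39  0.    1.4   1.26] 18.4167
delta tool [ 0.0196 -0.0016  0.    ]
scene hook_free [ 0.6004 -0.3483  0.1972] 0.4
top padlock_bow [ 0.6113 -0.3424 -0.0013] 0.16
top hook_free [0.4694 0.4338 0.0038] 0.65
top hook_free [ 0.551  -0.3247  0.1654] 0.24
```

View pics/scene_b.png

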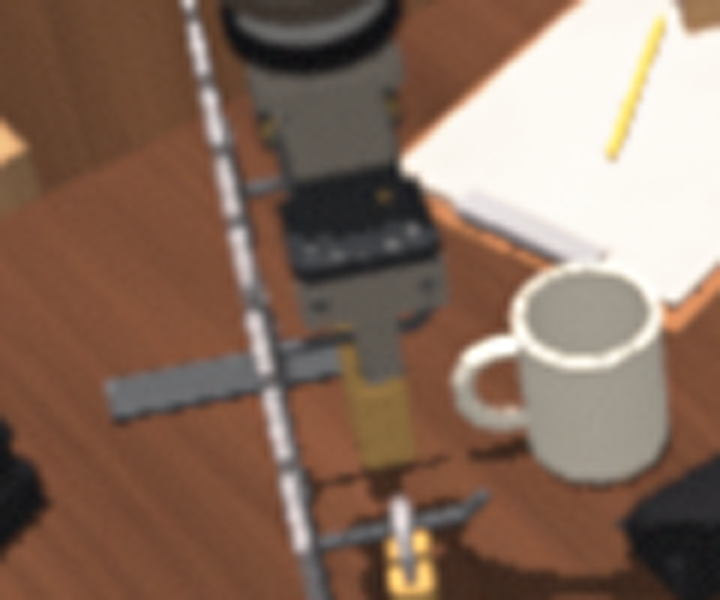

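View pics/top_b.png

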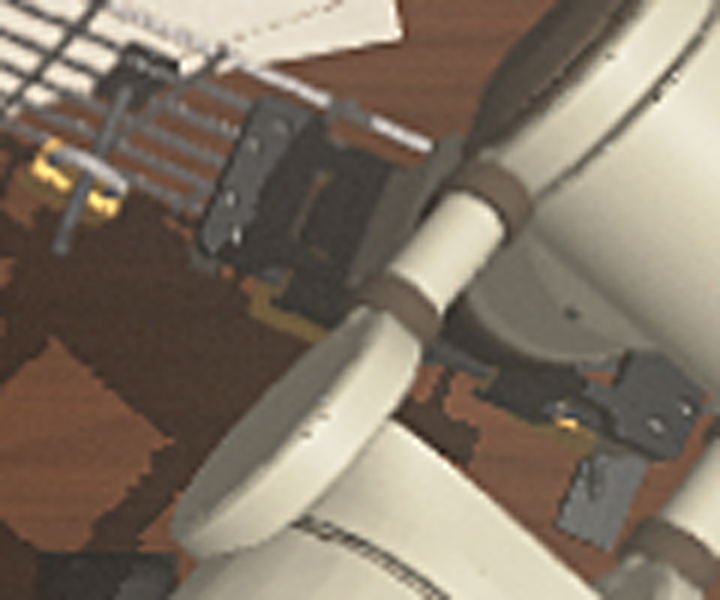

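No contact forces, and the hook is inside the opening. Lowering now.

{"name": "carry_out", "arguments": {
  "increments": [0.004, -0.001, 0, 0, 0.04, 0.005, 0, 0, 0, 0.04, 0.004, 0, 0, 0, 0.04, 0.002, 0, 0, 0, 0.04, 0, 0, 0, 0, 0.04, 0, 0, 0, 0, 0.04]
}}

```text
time_s: 19.22
tool_pos: [0.5568, -0.326, 0.2027]
ee_rot: [-0.591, -0.388, 0.591, -0.388]
wrist_force: [-0.6, -0.3, -4.2]
opening: 0.0492
```

{"name": "carry_out", "arguments": {
  "increments": [0.0015, 0, 0, 0, 0.04, 0, 0, 0, 0, 0.04, 0, 0, 0, 0, 0.04]
}}

```text
time_s: 19.47
tool_pos: [0.5569, -0.3261, 0.2017]
ee_rot: [0.591, 0.388, -0.591, 0.388]
wrist_force: [0.5, 0.3, -3.8]
opening: 0.0487
```

{"name": "carry_out", "arguments": {
  "increments": [0.0015, 0, 0, 0, 0.04, 0, 0, 0, 0, 0.04, 0, 0, 0, 0, 0.04]
}}

```text
time_s: 19.72
tool_pos: [0.5568, -0.326, 0.2]
ee_rot: [-0.591, -0.388, 0.591, -0.388]
wrist_force: [0.1, -0.9, -4.4]
opening: 0.0489
```

{"name": "carry_out", "arguments": {
  "increments": [0.0015, 0, 0, 0, 0.04, 0, 0, 0, 0, 0.04, 0, 0, 0, 0, 0.04],
  "newtons": 12
}}

```text
time_s: 19.97
tool_pos: [0.5568, -0.326, 0.1984]
ee_rot: [-0.591, -0.388, 0.591, -0.388]
wrist_force: [1.0, 0.2, -4.4]
opening: 0.0492
```

{"name": "carry_out", "arguments": {
  "increments": [0.001, 0, 0, 0, 0.04, 0, 0, 0, 0, 0.04, 0, 0, 0, 0, 0.04]
}}

```text
time_s: 20.22
tool_pos: [0.5568, -0.326, 0.1975]
ee_rot: [-0.591, -0.388, 0.591, -0.388]
wrist_force: [-0.9, -0.4, -3.3]
opening: 0.0496
```

{"name": "carry_out", "arguments": {
  "increments": [0.001, 0, 0, 0, 0.04, 0, 0, 0, 0, 0.04, 0, 0, 0, 0, 0.04]
}}

```text
time_s: 20.47
tool_pos: [0.5568, -0.326, 0.1965]
ee_rot: [-0.591, -0.388, 0.591, -0.388]
wrist_force: [0.8, 0.4, -3.7]
opening: 0.0491
```

{"name": "carry_out", "arguments": {
  "increments": [0.001, 0, 0, 0, 0.04, 0, 0, 0, 0, 0.04, 0, 0, 0, 0, 0.04]
}}

```text
time_s: 20.72
tool_pos: [0.5571, -0.3262, 0.1961]
ee_rot: [0.591, 0.388, -0.591, 0.388]
wrist_force: [-0.1, 0.4, -1.0]
opening: 0.0492
```

{"name": "carry_out", "arguments": {
  "increments": [0.001, 0, 0, 0, 0.04, 0, 0, 0, 0, 0.04, 0, 0, 0, 0, 0.04]
}}

```text
time_s: 20.97
tool_pos: [0.5573, -0.3263, 0.1958]
ee_rot: [0.591, 0.387, -0.591, 0.389]
wrist_force: [-1.1, 1.3, 4.0]
opening: 0.0493
```

{"name": "carry_out", "arguments": {
  "increments": [0.001, 0, 0, 0, 0.04, 0, 0, 0, 0, 0.04, 0, 0, 0, 0, 0.04]
}}

```text
time_s: 21.22
tool_pos: [0.5576, -0.3264, 0.1956]
ee_rot: [0.591, 0.387, -0.591, 0.389]
wrist_force: [-1.9, 2.8, 8.0]
opening: 0.0494
```

Contact came at a TCP height of about 0.196 m, as expected. I'll relieve the preload, then open slowly.

{"name": "carry_out", "arguments": {
  "increments": [-0.0022, 0, 0, 0, 0.04, 0, 0, 0, 0, 0.04, 0, 0, 0, 0, 0.05, 0, 0, 0, 0, 0.052, 0, 0, 0, 0, 0.055, 0, 0, 0, 0, 0.06, 0, 0, 0, 0, 0.068, 0, 0, 0, 0, 0.07],
  "newtons": 5
}}

```text
time_s: 21.88
tool_pos: [0.5568, -0.3261, 0.1957]
ee_rot: [-0.591, -0.388, 0.591, -0.388]
wrist_force: [-0.6, -0.8, 0.1]
opening: 0.0695
```

```bash
python3 m.py c
```

```text
tcp [ 0.5568 -0.3261  0.1957] yaw z -113.44817540116192 op 0.06946589180895771 F [-0.59348273 -0.80982909  0.07276566] j [-0.72  0.36  1.42 -0.    1.36  1.26] 21.8833
scene padlock_bow [ 0.5581 -0.3302  0.2064] 0.45
scene hook_free [ 0.601  -0.3483  0.1992] 0.53
top padlock_bow [ 0.562  -0.3274  0.2143] 0.5
top padlock_bow [ 0.5495 -0.3234  0.1434] 0.25
```

View pics/scene_c.png

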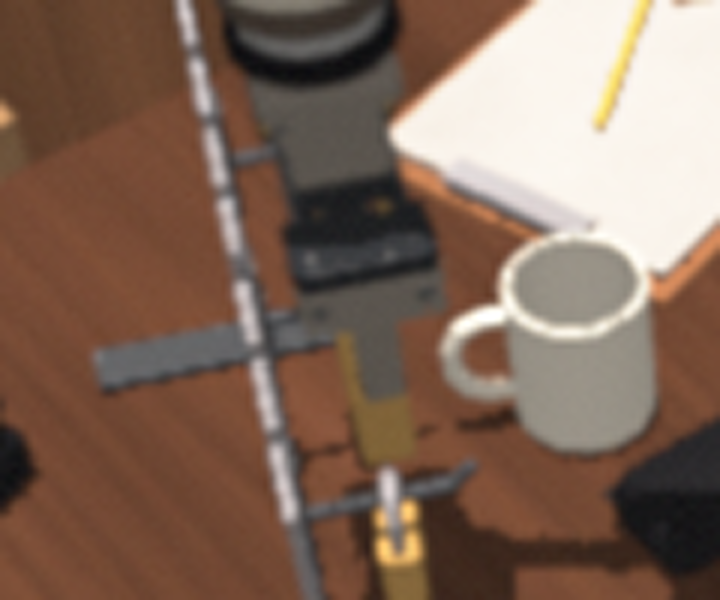

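Padlock hangs and the bow reads about z 0.206–0.214. Next: withdraw straight up, then away.

{"name": "carry_out", "arguments": {
  "increments": [-0.005, 0, 0, 0, 0.07, -0.01, 0, 0, 0, 0.07, -0.01, 0, 0, 0, 0.07, -0.015, 0, 0, 0, 0.07, -0.02, 0, 0, 0, 0.07, -0.025, 0, 0, 0, 0.07, -0.03, 0, 0, 0, 0.07, -0.01, -0.02, 0, 0, 0.07, 0, -0.03, 0, 0, 0.07, 0, -0.035, 0, 0, 0.07]
}}

```text
time_s: 23.02
tool_pos: [0.4791, -0.2927, 0.3235]
ee_rot: [0.591, 0.387, -0.591, 0.39]
wrist_force: [0.7, 0.2, 0.3]
opening: 0.0699
```

{"name": "carry_out", "arguments": {
  "increments": [0, -0.035, 0, 0, 0.07, 0, -0.03, -0.03, 0, 0.07, 0, -0.02, -0.03, 0, 0.07, 0, 0, -0.035, 0, 0.07, 0, 0, -0.035, 0, 0.07, 0, 0, -0.035, 0, 0.07, 0, 0, -0.035, 0, 0.07, 0, 0, -0.02, 0, 0.07, 0, 0, 0, 0, 0.07, 0, 0, 0, 0, 0.07]
}}

```text
time_s: 23.85
tool_pos: [0.4891, -0.0568, 0.322]
ee_rot: [0.591, 0.388, -0.59, 0.389]
wrist_force: [-0.6, -0.2, 0.1]
opening: 0.0701
```

```bash
cat > v.py <<'E'
from h import *
import sys
tag=sys.argv[1]; print(readout.observe()["time_s"])
for c in("scene","top"):
    p,d=shot(c); np.savez(f"/tmp/{c}_{tag}.npz",p=p,d=d)
    if c=="scene": crop(p,190,310,40,220,3.3,f"pics/{c}_{tag}.png")
    else: crop(p,350,560,110,270,3.6,f"pics/{c}_{tag}.png")
    for n in("padlock_bow","padlock","lock_a","mug","case"):
        for q in spotter.landmark_of(c,n): print(c,n,np.round(q["location"],4),round(q["confidence"],2))
E
python3 v.py d
```

```text
23.85
scene padlock_bow [ 0.561  -0.3297  0.2073] 0.7
scene padlock [ 0.5472 -0.3234  0.1453] 0.68
scene lock_a [ 0.5207 -0.4396  0.206 ] 0.71
scene lock_a [ 0.6131 -0.2171  0.2097] 0.62
scene lock_a [0.5305 0.1164 0.0018] 0.61
scene mug [ 0.4145 -0.3666 -0.0018] 0.62
scene mug [ 0.5603 -0.327   0.2085] 0.62
scene case [ 0.3783 -0.2593 -0.0005] 0.89
top padlock_bow [ 0.5633 -0.3273  0.2116] 0.66
top padlock [ 0.55   -0.3259  0.1484] 0.8
top lock_a [ 0.6137 -0.2175  0.2085] 0.56
top lock_a [ 0.5228 -0.4354  0.2114] 0.45
top mug [ 0.4109 -0.3719  0.0051] 0.85
top case [ 0.3795 -0.2581  0.0019] 0.58
```

View pics/scene_d.png

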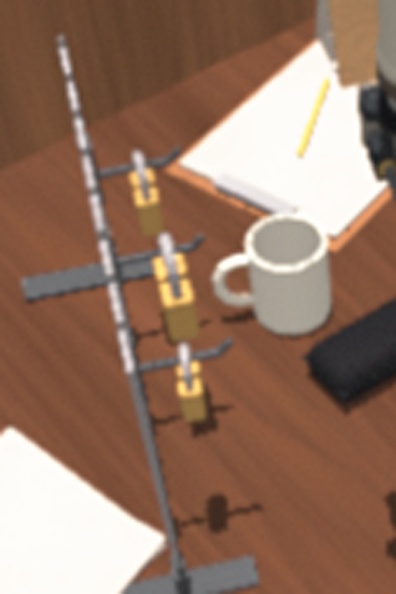

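View pics/top_d.png

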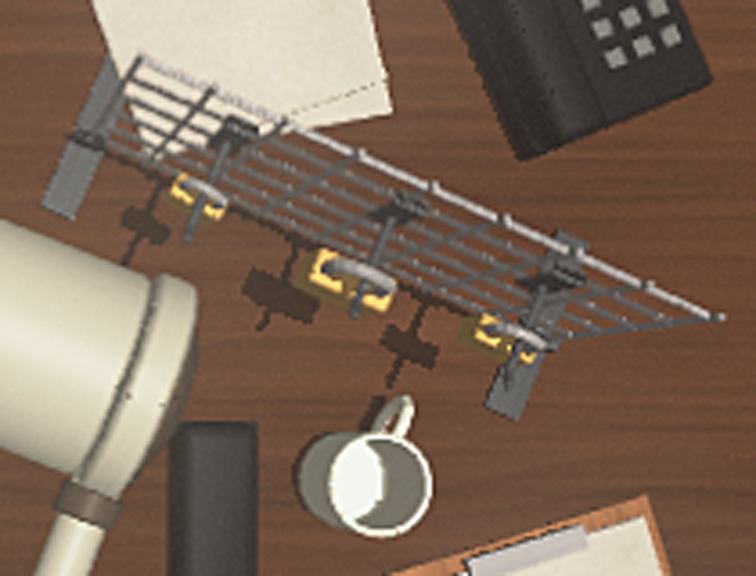

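All three locks hang on their hooks, with the new one in the middle at (175,285) in the scene crop. I'll wait, then compare frames for stillness and tilt.

{"name": "carry_out", "arguments": {
  "increments": [0, 0, 0, 0, 0.07, 0, 0, 0, 0, 0.07, 0, 0, 0, 0, 0.07, 0, 0, 0, 0, 0.07, 0, 0, 0, 0, 0.07, 0, 0, 0, 0, 0.07, 0, 0, 0, 0, 0.07, 0, 0, 0, 0, 0.07, 0, 0, 0, 0, 0.07, 0, 0, 0, 0, 0.07]
}}

```text
time_s: 25.28
tool_pos: [0.4887, -0.0573, 0.3208]
ee_rot: [0.591, 0.388, -0.591, 0.388]
wrist_force: [0.5, 0.3, 0.7]
opening: 0.0699
```

{"name": "carry_out", "arguments": {
  "increments": [0, 0, 0, 0, 0.07, 0, 0, 0, 0, 0.07, 0, 0, 0, 0, 0.07, 0, 0, 0, 0, 0.07, 0, 0, 0, 0, 0.07, 0, 0, 0, 0, 0.07, 0, 0, 0, 0, 0.07, 0, 0, 0, 0, 0.07, 0, 0, 0, 0, 0.07, 0, 0, 0, 0, 0.07]
}}

```text
time_s: 26.12
tool_pos: [0.4887, -0.0573, 0.3208]
ee_rot: [-0.591, -0.388, 0.591, -0.388]
wrist_force: [-0.6, 0.3, 0.1]
opening: 0.0701
```

```bash
cat > w.py <<'E'
from h import *
import sys
h=np.array([-.918,.397]); w=np.array([.397,.918])
def ana(c,p,d):
    X=cloud(c,d); q=p.astype(int); P=X[...,:2]-np.array([.6012,-.3453]); a=P@h;b=P@w;z=X[...,2]
    m=(d>0)&(abs(a-.05)<.03)&(abs(b)<.045)&(z>.115)&(z<.18)&(q[...,0]-q[...,2]>40)
    Y=np.c_[a[m],b[m],z[m]]*1000; return Y
prev=None
for k in range(6):
    c="scene"; p,d=shot(c); Y=ana(c,p,d)
    g=p[100:180,215:260].astype(float)
    print(round(readout.observe()["time_s"],2),len(Y),Y.mean(0).round(2), None if prev is None else np.abs(g-prev).mean().round(2)); prev=g
p0=np.load("/tmp/scene_d.npz")["p"][100:180,215:260].astype(float); print("vs d",np.abs(g-p0).mean())
print(np.round(Y[np.argsort(Y[:,2])][::8],0))
p,d=shot("top"); Y=ana("top",p,d); print(len(Y),Y.mean(0),Y.min(0),Y.max(0))
E
python3 w.py; python3 v.py e
```

```text
26.17 204 [ 44.79  16.86 155.42] None
26.22 202 [ 44.73  16.86 154.97] 0.88
26.27 204 [ 44.74  16.88 155.18] 0.89
26.32 205 [ 44.75  17.11 155.45] 0.89
26.37 201 [ 44.72  17.24 155.36] 0.88
26.42 201 [ 44.85  16.8  155.13] 0.89
vs d 0.9025925925925926
[[ 53.  25. 116.]
 [ 38.  31. 123.]
 [ 50.  31. 127.]
 [ 37.  26. 130.]
 [ 42.  33. 136.]
 [ 58.  27. 138.]
 [ 35.  29. 142.]
 [ 33.  27. 146.]
 [ 33.  13. 147.]
 [ 45.  28. 151.]
 [ 54.  27. 155.]
 [ 52.  30. 159.]
 [ 35.  29. 163.]
 [ 36.   7. 165.]
 [ 55.  17. 165.]
 [ 33.  27. 166.]
 [ 45.  23. 167.]
 [ 55.  15. 167.]
 [ 53.  27. 168.]
 [ 56. -22. 168.]
 [ 35.  -2. 168.]
 [ 40. -13. 169.]
 [ 37.  20. 169.]
 [ 57. -23. 170.]
 [ 34.   5. 172.]
 [ 41.  22. 179.]]
205 [ 51.78976029   5.43447395 159.35484166] [ 31.99475794 -31.39758549 120.7692565 ] [ 59.34796961  27.82581417 175.84454111]
26.4667
scene padlock_bow [ 0.5589 -0.3287  0.2065] 0.81
scene padlock_bow [ 6.050e-01 -3.367e-01  2.000e-04] 0.16
scene padlock [ 0.5435 -0.3219  0.1448] 0.55
scene lock_a [ 0.6146 -0.222   0.2065] 0.72
scene lock_a [ 0.5193 -0.4401  0.2062] 0.57
scene mug [ 0.3819 -0.261  -0.0034] 0.71
scene mug [ 4.120e-01 -3.717e-01  1.000e-04] 0.56
scene case [ 0.3846 -0.2626 -0.0033] 0.7
scene case [ 0.5584 -0.3271  0.2062] 0.39
top padlock_bow [ 0.5595 -0.3266  0.2118] 0.79
top padlock [ 0.545  -0.3207  0.1465] 0.73
top padlock [ 0.5195 -0.4375  0.208 ] 0.69
top lock_a [ 0.5186 -0.4351  0.2094] 0.77
top lock_a [ 0.6155 -0.2147  0.2112] 0.49
top mug [ 0.4103 -0.3699  0.0031] 0.87
top mug [0.4686 0.4326 0.0041] 0.51
top case [ 0.3761 -0.2631  0.0006] 0.83
top case [4.659e-01 4.266e-01 2.000e-04] 0.61
```

View pics/scene_e.png

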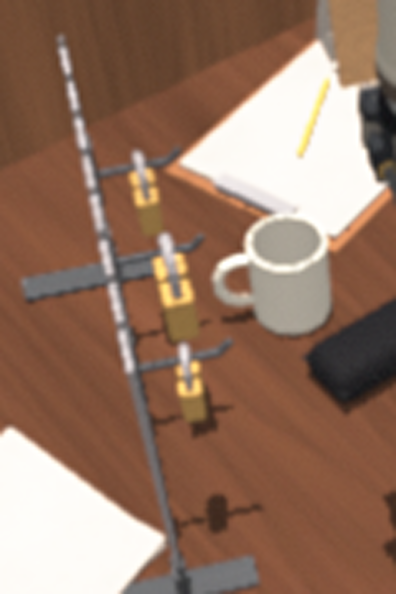

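It hangs still, and its faces stay at the same distance along the hook at every height. Last, a look into the bin, then I hand in.

```bash
python3 - <<'E'
from h import *
p,d=shot("top"); crop(p,120,330,140,260,3.8,"pics/tf.png")
E
```

```text
(no output)
```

View pics/tf.png

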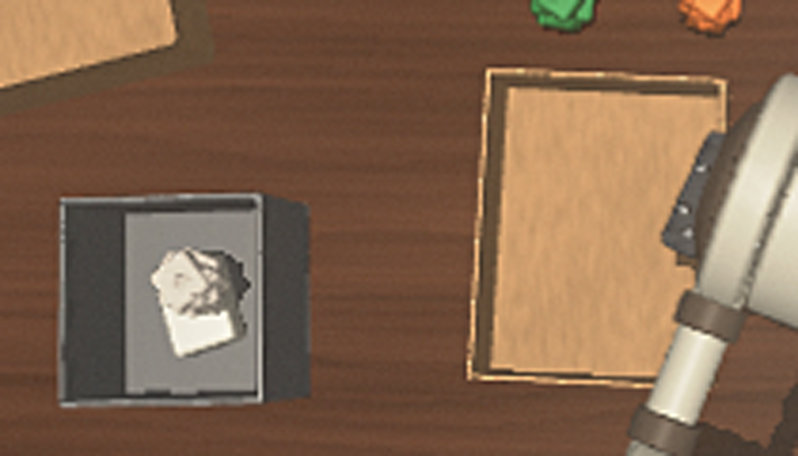

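Foam and ball are both in the bin at about (200,300), and the part of the carton in view is empty.

```bash
python3 -c "
from station import r,readout
print(readout.observe()['time_s']); print(r.sign_off())"
```

```text
27.1167
the job is handed in; nothing more can be done
None
```

The job is done and handed in at 27.1 s, with no verdict reported. The foam block went into the grey bin first, then the white paper ball. I then gripped the padlock by its shackle legs, let it swing upright as it was lifted, and hung it on the free middle hook.

**Bin:** the last picture shows the ball resting on the foam inside the bin, and the part of the carton in view is empty.

**Padlock:** its bow was found at z of about 0.207 m in the scene view and 0.212 m in the top view. The expected height is 0.2085 m, so both agree within the networks' error. The block hangs vertical. It did not move between pictures about 2.5 s apart; the differences were only image noise.

**Left alone:** the two old locks, the mug and the case were found where they started, within measurement noise.

**Robot:** the gripper was well clear of everything at hand-in, and no wrist-force reading was above about 9 N.

**Disagreements:**
- The two cameras differed by 3–5 mm in y on some things; I used the mean.
- The networks gave some false low-to-medium confidence hits, which I discarded after checking the pictures.
- My first grip on the ball was about 1 cm too high, so I opened and re-gripped lower.

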